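# Clamp the blank in the key duplicator with the click wrench

## Task

The uncut car key in the duplicator's blank vise, the one beside the cutter wheel, is only finger-tight. Take the click wrench from the cork mat, fit its ring fully down over that vise's square nut and turn clockwise until the handle trips and clearly breaks over at its joint (some 5 to 12 degrees), then stop: never force it on towards its end stop. Lift the wrench off, ease it back down flat on the mat and let go; do not drop it, lean on the machine or disturb the bowl, loupe or escutcheon.

Things in the scene. Friction and masses are not known exactly. Their poses are not given: they have to be found in the camera images.
- wrench: Click (break-over) wrench, 0.5 kg, 245 mm long, loose, flat on the mat. Origin: underside of the handle, in its black ribbed grip, 22 mm wide (y), 26 mm high (z), which runs from x = -80 to +45 mm; steel end cap to x = -92 mm, steel neck 18 mm wide in front. +x points along the handle to the ring, whose centre is at x = 130 mm while the joint is straight. Centre of mass about x = 20 mm.
- pin (a point): The wrench's breakaway joint, a vertical pin on the underside's level at x = 95 mm of the wrench, joining the handle to the short steel head with the ring. Rigid anticlockwise. Pulled clockwise (seen from above) it is rigid up to 1.4 N m about the pin (15 N sideways at the grip origin; less if the hand also twists the handle), then it trips, as told under the ring.
- ring (a point): Centre of the steel ring's underside (level with the handle's), 35 mm from the pin, x pointing away from the pin. Ring 18 mm high, 48 mm across, square through hole 24.4 mm across, sides parallel to x and y. On tripping, the handle turns on about the pin while the head stays with the nut; the load stays about the same; over 16 degrees is forcing it, hard end stop at 20. Eased back, it springs straight.
- nut_seat (a point): Centre of the top of the round flange (32 mm across) at the foot of the square nut, about 105 mm above the counter; the ring's underside rests there when fully down. z up, x and y parallel to the square's sides. Oiled steel nut 22 mm across flats, 16.5 mm high above this point, the last 3 mm stepped in to 19 mm; an 11 mm stud ends 19 mm above. The ring fits in four ways, with up to 7 degrees of play either way.
- nut_corner (a point): A corner of that nut, 15.6 mm off its axis, 8 mm above nut_seat. The nut tightens clockwise seen from above: it runs on stiffly (0.35 N m) for an unknown 20 to 43 degrees, then comes up hard. One of its sides starts within 35 degrees of square to the machine's front: fit the wrench with its handle pointing out of the front and the whole swing is clear, nothing there standing higher than the flange.
- duplicator: Cream key duplicator, fixed, 290 mm deep (x), 340 wide (y), 195 high; origin on the counter under its middle, front facing its -x. Two steel vises at x = -85 mm: the blank vise at y = -60 (nut to tighten; cutter wheel and guard, 123 mm high, at x = -57 to 20, y = -45 to -10) and at y = 60 the pattern vise with a cut brass key and a like nut, tight already. Motor housing behind x = 18; red button.
- mat: Cork bench mat, fixed on the counter, 330 mm (x) by 170 mm (y), 3 mm thick; origin under its centre. The wrench lies along it, ring towards its +x.
- bowl: Grey enamel bowl, loose, 110 mm across, 45 mm high, origin under its centre. Bystander.
- loupe: Tortoiseshell loupe, loose, standing, 42 mm across, 36 mm high, origin under its centre. Bystander.
- escutcheon: Brass door escutcheon, loose, lying flat, 90 mm (x) by 36 mm (y), 8 mm high, origin under its centre. Bystander.

How it is judged:
By the outcome, as a careful person would: the job done as asked, in the order asked, and still so for the second after the job is handed in, with the robot touching nothing.
It also fails if it takes over 59 s, if anything falls off the work surface, if the arm or the gripper's body presses on something with over 40 N, if the wrist force passes 120 N, or if a joint passes its speed limit or range.

## Robot

A 7-joint arm with a two-finger parallel gripper is mounted at the origin on the work surface. World frame = base frame: x ahead of the robot, y to its left, z up, the work surface at z = 0. Lengths are in m, angles in rad, forces in N, time in s.
With the tool pointing down it reaches from about 0.425 to 0.925 m from the base axis. Payload 6.8 kg.
Tool frame: the origin (TCP) lies at the very end of the fingers, on their centre line; the grasp point (between the pads) lies 19 mm behind it; z points along the fingers, y is the line along which they close (so a half turn about z gives the same grasp; the last joint's range is limited). The gripper opens to 85 mm and grips with 20 to 120 N. Pads are 22 mm wide; open, the fingers measure 114 mm over their backs; the gripper's body (76 mm by 85 mm) begins 54 mm behind the grasp point. The pads swing forward as they close: fully open they stand 13 mm farther back than shut.
Start: joints at [1.222, 0.477, 0.022, 1.555, -0.011, 1.109, -0.083], TCP at [0.161, -0.656, 0.231] pointing down, gripper open.
Joint ranges: [-2.96, 2.96], [-0.34, 2.1], [-1.41, 1.46], [0.24, 2.44], [-1.37, 4.51], [0.17, 1.92], [-2.96, 2.96]. Speed limits (rad/s): [2.39, 2.39, 3.14, 3.14, 3.14, 3.14, 3.14].

## Interface

Orientations are given as a rotation vector (axis times angle).
In Python, from bench import monitor, optics, r gives the robot as it stands.
- The arm moves only by the shell command python3 -m crank 'ROWS' [OPENING] [FORCE]. ROWS is JSON, a list of rows, each a list of 2 entries, a list of its own where there are three numbers: the shift along the tool's x, y, z in cm, then the turn, a rotation vector about the tool's x, y, z in rad. A call has 1 to 5 rows; each row shifts and turns the commanded pose from where the row before left it, along the tool's axes as they then stand; what a row does not reach is not made up. A row lasts 1/10 s, in which the tool goes at most 50 mm and 8.59 degrees, less where a joint would pass 70% of its speed; a pose out of reach is approached as far as the arm can. A call is refused whole if a number of a shift passes 5 or a number of a turn 0.15, either way. A call with a gripper value outside its range is refused whole. OPENING is the finger opening in cm, from 0 to 8.54, set as the call begins (- or left out, the last holds). The fingers move at their own pace and stop on an object; FORCE is the grip in N (left out, the last holds). Time passes only in rows, so rows that do not move let the fingers close. It gives the time, the measured TCP pose, the force, the opening and the grip force at its end, in the units of the state.
- monitor.get_obs(): the state, without advancing time (a new reading comes with each control period).
- optics.grab_frame(name): name is "scene" or "top" or "wrist"; returns (picture, depth): 420x560x3 uint8, red, green, blue; 420x560 float32, m along the optical axis (not along the pixel's ray), 0 where there is no reading.
- optics.camera_model(name): a dict with "vertical_fov" (degrees; the focal length in pixels is half the picture's height over the tangent of half this angle, whatever the lens; pixels are square), "cx", "cy" (the principal point, pixels), "R" (3x3) and "t" (3): a world point X has camera coordinates R X + t; the wrist camera has in their place "hand_eye" (4x4, takes a point from camera to tool coordinates, whose origin is the TCP and whose axes are the flange's). Camera axes: x right, y down, z forward; pixel columns grow to the right and rows downward; lengths in m; the calibration is good to about 2 mm. The wrist camera is an equidistant fisheye: a pixel r from the principal point sees the ray r / f radians off the axis. A picture is of the moment at which its call begins: read the wrist's pose just before it. camera_model takes no time and is no camera call.
- r.hand_in(): hands the job in; it is judged then, once.
The state is a dict: "clock": time; "joints": joint angles; "qvel": joint speeds; "tau": joint torques, N m; "tcp_pos": TCP position; "orientation": TCP orientation; "contact_force": force on the tool from outside, world axes, zero at the start; "moment": the same for the moment, N m; "grip_width": finger opening in m; "gripper_force": force on a finger pad.
Only numpy, scipy, OpenCV 4.12 (cv2) and the standard library are available. Lean on these libraries where they do the work, as an engineer would, in place of code of your own. Each camera call takes 0.05 s, during which the arm holds its last target. There are 200 camera calls.

## Working session

There is one attempt and no reset: what is moved stays moved. The work goes in short steps, Python scripts to look and compute and a shell command to move; the robot and the scene stay as the last step left them, time stands still between calls to the robot, and variables do not carry over. Pictures are saved under pics/ and viewed, at most 10 in all, crops included, and the job is handed in when it is done.

```bash
ls; mkdir -p pics; python3 - <<'E'
from bench import monitor, optics, r
import cv2,numpy as np
o=monitor.get_obs();print({k:np.round(v,3) for k,v in o.items()})
for n in("scene","top"):
    p,d=optics.grab_frame(n);cv2.imwrite(f"pics/{n}0.png",p[:,:,::-1]);np.save(f"pics/{n}0.npy",d);print(n,optics.camera_model(n))
print(optics.camera_model("wrist"))
E
```

```text
pics
{'clock': np.float64(0.0), 'joints': array([ 1.222,  0.478,  0.022,  1.556, -0.011,  1.109, -0.083]), 'qvel': array([-0.001, -0.001, -0.001,  0.001, -0.001,  0.001, -0.001]), 'tau': array([-1.0000e-03, -5.9646e+01,  1.6080e+00, -2.8120e+01,  1.2000e-02,
        9.0000e-03, -0.0000e+00]), 'tcp_pos': array([ 0.161, -0.655,  0.23 ]), 'orientation': array([-3.117e+00, -3.770e-01,  1.000e-03]), 'contact_force': array([-0.12 , -0.458, -0.116]), 'moment': array([-0.004,  0.028,  0.03 ]), 'gripper_force': np.float64(0.0), 'grip_width': np.float64(0.085)}
scene {'vertical_fov': 56.185760931571814, 'cx': 277.29111863008507, 'cy': 216.66494933428922, 'R': array([[ 0.5290033 ,  0.84860113,  0.00562524],
       [ 0.64280096, -0.39636572, -0.65551593],
       [-0.55404191,  0.350386  , -0.75516039]]), 't': array([-0.34392199, -0.31004028,  1.17690209])}
top {'vertical_fov': 54.22166718482487, 'cx': 276.36046945357367, 'cy': 212.35591652631754, 'R': array([[ 1.46254340e-02, -9.99892791e-01,  7.09808957e-04],
       [-9.77452340e-01, -1.44467429e-02, -2.10661373e-01],
       [ 2.10649043e-01,  2.38720959e-03, -9.77558838e-01]]), 't': array([0.02692973, 0.61120853, 0.98141904])}
{'vertical_fov': 65.70646984690485, 'cx': 271.93121770309165, 'cy': 211.16636508973988, 'hand_eye': array([[ 4.35195599e-04, -9.57403671e-01, -2.88752526e-01,
         7.36627277e-02],
       [ 9.99999863e-01,  5.00610826e-04, -1.52695126e-04,
         5.28756188e-04],
       [ 2.90743515e-04, -2.88752420e-01,  9.57403758e-01,
        -1.42573926e-01],
       [ 0.00000000e+00,  0.00000000e+00,  0.00000000e+00,
         1.00000000e+00]])}
```

View pics/scene0.png

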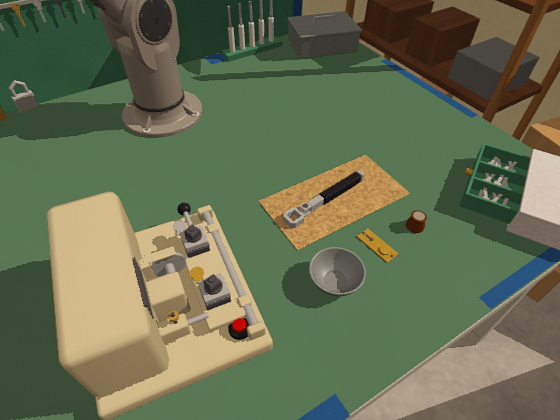

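View pics/top0.png

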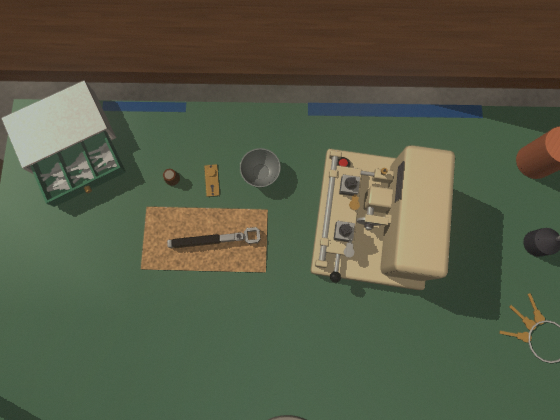

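The scene view shows the wrench on the mat, with the ring (297,214) pointing at the machine. In the top view the front vises are at (345,231) for the blank, with the wheel at (372,222), and (350,185) for the pattern. The wrench runs from its cap at (171,243) to its ring at (252,236).

```bash
cat > h.py <<'E'
import numpy as np,cv2
from scipy.spatial.transform import Rotation as Ro
from bench import monitor, optics
def px(n,u,v,z=None,d=None):
    "world point of pixel: at plane z, or at depth d"
    m=optics.camera_model(n);f=210/np.tan(np.radians(m['vertical_fov'])/2)
    a=np.array([(u-m['cx'])/f,(v-m['cy'])/f,1]);R=m['R'];c=-R.T@m['t'];w=R.T@a
    s=d if d is not None else (z-c[2])/w[2]
    return c+s*w
def wpx(u,v,z,o):
    m=optics.camera_model('wrist');f=210/np.tan(np.radians(m['vertical_fov'])/2)
    dx,dy=u-m['cx'],v-m['cy'];rr=np.hypot(dx,dy)+1e-9;t=rr/f
    a=np.array([np.sin(t)*dx/rr,np.sin(t)*dy/rr,np.cos(t)])
    H=m['hand_eye'];R=Ro.from_rotvec(o['orientation']).as_matrix()
    c=R@H[:3,3]+o['tcp_pos'];w=R@H[:3,:3]@a
    return c+(z-c[2])/w[2]*w
def st():
    o=monitor.get_obs();R=Ro.from_rotvec(o['orientation']).as_matrix()
    print('t',round(float(o['clock']),2),'tcp',np.round(o['tcp_pos'],4),'yaw_x',round(np.degrees(np.arctan2(R[1,0],R[0,0])),2),'zax',np.round(R[:,2],3),'F',np.round(o['contact_force'],1),'M',np.round(o['moment'],2),'w',np.round(o['grip_width'],4),'g',np.round(o['gripper_force'],1),'q',np.round(o['joints'],2))
    return o,R
def rel(target,yaw=None,o=None):
    "tool-frame shift (cm) to world target and z turn"
    o,R=st();print('shift cm',np.round(R.T@(np.array(target)-o['tcp_pos'])*100,2))
    if yaw is not None:
        # fingers down, tool x at world yaw (deg)
        y=np.radians(yaw);T=np.array([[np.cos(y),np.sin(y),0],[np.sin(y),-np.cos(y),0],[0,0,-1]])
        print('rotvec',np.round(Ro.from_matrix(R.T@T).as_rotvec(),3))
E
python3 - <<'E'
from h import *
st()
p=cv2.imread('pics/top0.png')
a=cv2.resize(p[200:275,140:270],None,fx=6,fy=6,interpolation=cv2.INTER_CUBIC);cv2.imwrite('pics/c1.png',a)
b=cv2.resize(p[165:265,310:410],None,fx=6,fy=6,interpolation=cv2.INTER_CUBIC);cv2.imwrite('pics/c2.png',b)
d=np.load('pics/top0.npy')
for u,v in[(345,231),(352,184),(171,243),(252,231),(200,241),(230,237),(143,270),(260,168),(172,176),(211,180),(340,231)]:print(u,v,np.round(px('top',u,v,d=d[v,u]),3))
E
```

```text
t 0.1 tcp [ 0.1608 -0.655   0.2304] yaw_x 13.8 zax [-0.001  0.002 -1.   ] F [ 0.6  0.1 -0. ] M [0.01 0.01 0.01] w 0.0851 g 0.0 q [ 1.22  0.48  0.02  1.56 -0.01  1.11 -0.08]
345 231 [ 0.556 -0.129  0.121]
352 184 [ 0.672 -0.148  0.121]
171 243 [0.533 0.31  0.025]
252 231 [0.571 0.1   0.009]
200 241 [0.539 0.234 0.029]
230 237 [0.552 0.156 0.025]
143 270 [0.464 0.384 0.003]
260 168 [0.749 0.083 0.003]
172 176 [0.712 0.317 0.036]
211 180 [0.713 0.218 0.002]
340 231 [ 0.558 -0.119  0.105]
```

View pics/c1.png

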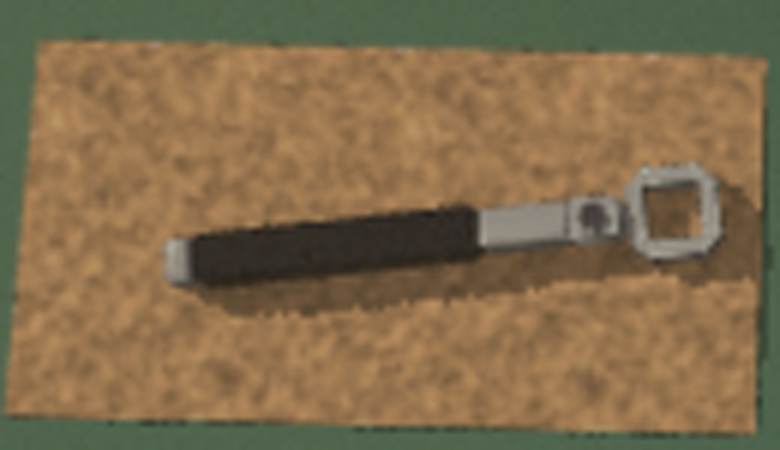

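View pics/c2.png

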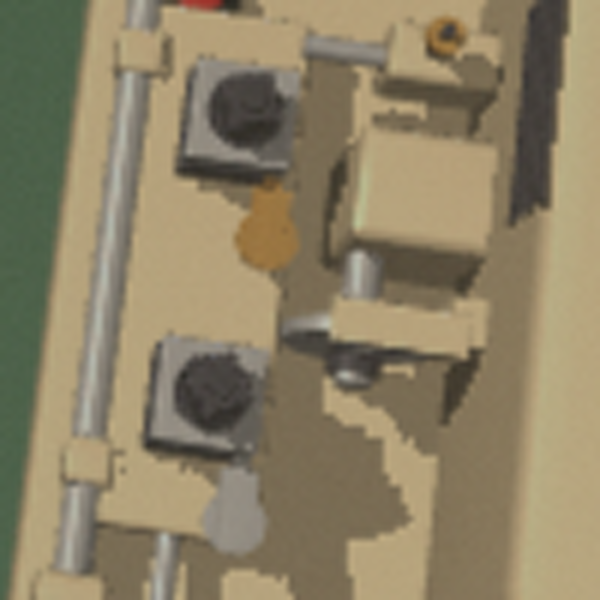

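The wrench lies along the mat, with its grip end at (220,239), ring centre at (252.5,235.3) and cap at (167.7,243.7). The blank-vise nut is at about (345.7,230.5), beside the wheel. I'll move over it and look with the wrist camera to get its angle.

```bash
python3 - <<'E'
from h import *
c=px('top',167.7,243.7,z=.022);g=px('top',220,239,z=.029);g0=px('top',172,243,z=.029);rg=px('top',252.5,235.3,z=.021)
for q in(c,g,g0,rg):print(np.round(q,4))
print(np.degrees(np.arctan2(*(rg-c)[[1,0]])),np.linalg.norm((rg-c)[:2]),np.degrees(np.arctan2(*(g-g0)[[1,0]])))
E
R='[0,0,-0.148]'
python3 -m crank '[[[0,0,-0.8],[0,0,-0.148]],[[0,0,-0.8],[0,0,-0.148]],[[0,0,-0.8],[0,0,-0.148]],[[0,0,-0.8],[0,0,-0.148]],[[0,0,-0.8],[0,0,-0.148]]]' 8.5 60
python3 -m crank '[[[0,0,-0.8],[0,0,-0.148]],[[0,0,-0.8],[0,0,-0.148]],[[0,0,-0.8],[0,0,-0.148]],[[0,0,-0.8],[0,0,-0.148]],[[0,0,0],[0,0,0]]]'
python3 -m crank '[[[3.5,2.65,0],[0,0,0]],[[3.5,2.65,0],[0,0,0]],[[3.5,2.65,0],[0,0,0]],[[3.5,2.65,0],[0,0,0]],[[3.5,2.65,0],[0,0,0]]]'
python3 -m crank '[[[3.5,2.65,0],[0,0,0]],[[3.5,2.65,0],[0,0,0]],[[3.5,2.65,0],[0,0,0]],[[3.5,2.65,0],[0,0,0]],[[3.5,2.65,0],[0,0,0]]]'
python3 -c "
from h import *
rel([.556,-.129,.24],90)"
```

```text
[0.532  0.3189 0.022 ]
[0.5454 0.1817 0.029 ]
[0.5331 0.306  0.029 ]
[0.5576 0.0979 0.021 ]
-83.3889488958028 0.2225629382750418 -84.33833136467528
clock: 0.6
tcp_pos: [0.1608, -0.6552, 0.2711]
orientation: [-2.766, -1.488, -0.0]
contact_force: [-0.5, 0.5, 0.1]
grip_width: 0.085
gripper_force: 0.0
clock: 1.1
tcp_pos: [0.161, -0.6559, 0.304]
orientation: [2.217, 2.224, -0.001]
contact_force: [-0.5, 0.1, 0.2]
grip_width: 0.085
gripper_force: 0.0
clock: 1.6
tcp_pos: [0.2937, -0.4784, 0.3026]
orientation: [-2.224, -2.218, -0.0]
contact_force: [0.5, -0.2, -0.2]
grip_width: 0.0849
gripper_force: 0.0
clock: 2.1
tcp_pos: [0.4257, -0.3034, 0.3028]
orientation: [-2.224, -2.218, 0.0]
contact_force: [0.8, -1.5, -0.4]
grip_width: 0.0849
gripper_force: 0.0
t 2.1 tcp [ 0.4257 -0.3034  0.3028] yaw_x 89.83 zax [-0.001  0.    -1.   ] F [ 0.8 -1.5 -0.4] M [ 0.   -0.07 -0.01] w 0.0849 g 0.0 q [ 0.92  0.2  -0.49  1.8   0.1   1.17  0.4 ]
shift cm [17.47 12.98  6.28]
rotvec [-0.001 -0.    -0.003]
```

```bash
python3 -m crank '[[[3.5,2.6,0],[0,0,0]],[[3.5,2.6,0],[0,0,0]],[[3.5,2.6,2],[0,0,0]],[[3.5,2.6,2],[0,0,0]],[[3.5,2.6,2],[0,0,0]]]' 
python3 -m crank '[[[0,0,0],[0,0,0]],[[0,0,0],[0,0,0]]]'
python3 - <<'E'
from h import *
o,R=st();np.save('pics/nut_o.npy',np.r_[o['tcp_pos'],o['orientation']])
p,d=optics.grab_frame('wrist');cv2.imwrite('pics/wn_full.png',p[:,:,::-1]);np.save('pics/wn.npy',d)
a=p[90:330,130:450,::-1];cv2.imwrite('pics/wn.png',cv2.resize(a,None,fx=2.5,fy=2.5,interpolation=cv2.INTER_CUBIC))
E
```

```text
clock: 2.6
tcp_pos: [0.5554, -0.1284, 0.2421]
orientation: [-2.225, -2.218, 0.001]
contact_force: [0.2, -0.2, 0.7]
grip_width: 0.0849
gripper_force: 0.0
clock: 2.8
tcp_pos: [0.5546, -0.1285, 0.242]
orientation: [-2.218, -2.222, 0.001]
contact_force: [-0.5, -0.7, 0.4]
grip_width: 0.085
gripper_force: 0.0
t 2.8 tcp [ 0.5546 -0.1285  0.242 ] yaw_x 90.09 zax [-0.002  0.001 -1.   ] F [-0.5 -0.7  0.4] M [-0.04 -0.02  0.  ] w 0.085 g 0.0 q [ 0.58  0.35 -0.58  1.77  0.22  1.09 -0.07]
```

View pics/wn.png

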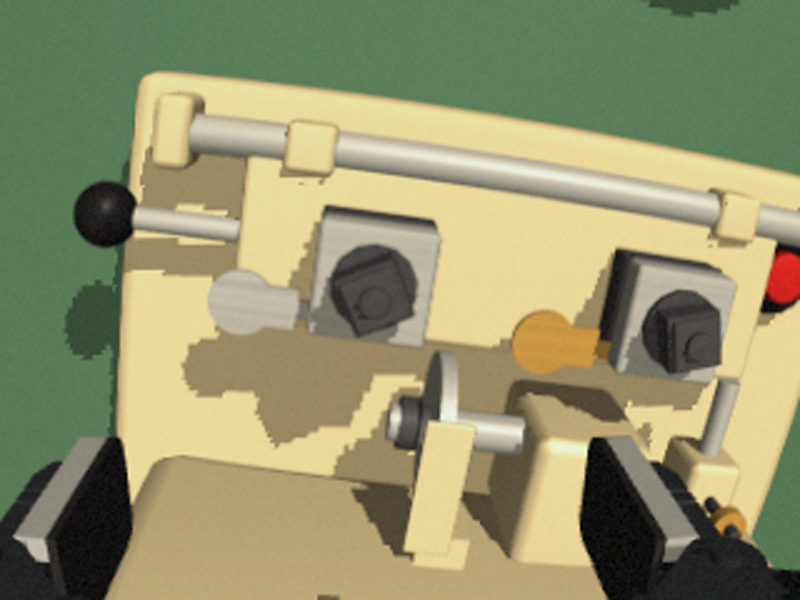

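The nut is at about (374,290) in the crop, sitting on its dark round flange with its key to the left. I'll enlarge it with the contrast stretched.

```bash
python3 - <<'E'
import cv2,numpy as np
p=cv2.imread('pics/wn_full.png').astype(float)[180:232,250:320]
p=np.clip((p-20)*2.6,0,255).astype('uint8')
cv2.imwrite('pics/wz.png',cv2.resize(p,None,fx=11,fy=11,interpolation=cv2.INTER_CUBIC))
E
```

```text
(no output)
```

View pics/wz.png

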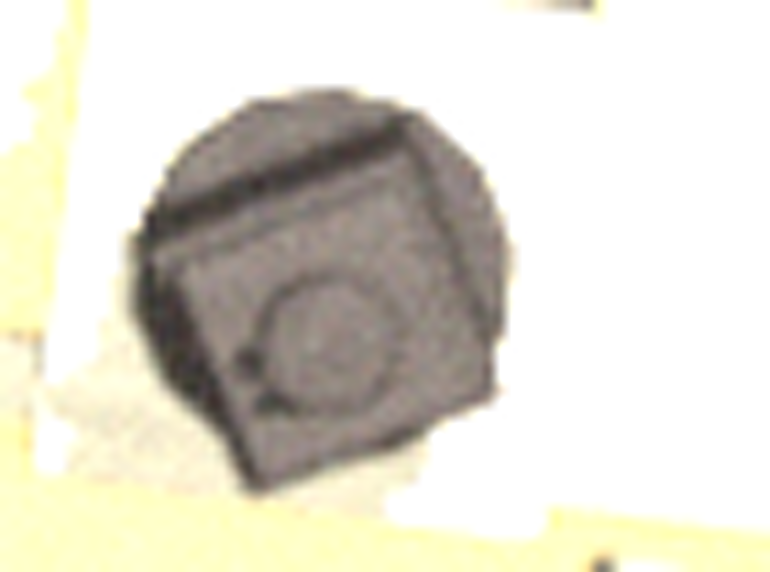

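Enlarged, the nut's shoulder corners read (160,248), (405,148), (492,390) and (258,488). The stud top is at (328,343) and the flange circle is centred near (319,277).

```bash
python3 - <<'E'
from h import *
a=np.load('pics/nut_o.npy');o=dict(tcp_pos=a[:3],orientation=a[3:])
W=lambda x,y,z:wpx(250+(x+.5)/11-.5,180+(y+.5)/11-.5,z,o)
c=[W(x,y,.1185) for x,y in[(160,248),(405,148),(492,390),(258,488)]]
for q in c:print(np.round(q,4))
print('centre',np.mean(c,0),'sides',[np.round(np.linalg.norm(c[i]-c[i-1])*1e3,1) for i in range(4)])
for i in range(4):
    e=c[i]-c[i-1];print('side ang',np.degrees(np.arctan2(e[1],e[0])))
print('stud',W(328,343,.124),'flange',W(319,277,.105))
d=np.load('pics/wn.npy');print(d[205:220:7,275:290:6])
# machine front edge (bar): crop px in wn.png /2.5 + (130,90), z ~ .1?
t=px('top',310+(215+.5)/6-.5,165+(390+.5)/6-.5,z=.1185);print('top nut',t)
# wrench
m=np.array([.532,.3189]);rg=np.array([.5576,.0979]);u=(rg-m)/np.linalg.norm(rg-m);print('wrench origin',m+.092*u,'com',m+.112*u)
# vise block bottom edge direction (wn.png)
for A,B in[((325,207),(436,222)),((190,130),(780,215))]:
    q=[wpx(130+x/2.5,90+y/2.5,.1,o) for x,y in(A,B)];e=q[1]-q[0];print('machine y dir',np.degrees(np.arctan2(e[1],e[0])))
E
```

```text
[ 0.5479 -0.1274  0.1185]
[ 0.5667 -0.1194  0.1185]
[ 0.5738 -0.1388  0.1185]
[ 0.5556 -0.1469  0.1185]
centre [ 0.56100214 -0.13314231  0.1185    ] sides [np.float64(21.0), np.float64(20.4), np.float64(20.6), np.float64(20.0)]
side ang 111.3034465351254
side ang 23.033611217602882
side ang -69.93864409777954
side ang -155.99791299389364
stud [ 0.56083291 -0.13337293  0.124     ] flange [ 0.56046746 -0.13345325  0.105     ]
[[0.27408874 0.27022517 0.27228776]
 [0.27155963 0.27382022 0.27384344]
 [0.27708772 0.2768748  0.278407  ]]
top nut [ 0.55945231 -0.13032919  0.1185    ]
wrench origin [0.54258623 0.2275111 ] com [0.54488758 0.20764394]
machine y dir -7.5513059604466966
machine y dir -6.95699704442607
```

```bash
python3 -m crank '[[[3.9,0,0],[0,0,0]],[[3.9,0,0],[0,0,0]],[[3.9,0,2.4],[0,0,0]],[[3.9,0,2.4],[0,0,0]],[[3.9,0,2.4],[0,0,0]]]' 
python3 -m crank '[[[3.7,0,2.4],[0,0,0]],[[0,0,0],[0,0,0]],[[0,0,0],[0,0,0]],[[0,0,0],[0,0,0]]]'
python3 - <<'E'
from h import *
o,R=st();np.save('pics/ring_o.npy',np.r_[o['tcp_pos'],o['orientation']])
p,d=optics.grab_frame('wrist');cv2.imwrite('pics/wr_full.png',p[:,:,::-1])
a=p[0:300,150:410,::-1];cv2.imwrite('pics/wr.png',cv2.resize(a,None,fx=2,fy=2,interpolation=cv2.INTER_CUBIC))
E
```

```text
clock: 3.35
tcp_pos: [0.5549, 0.0642, 0.1713]
orientation: [2.224, 2.215, 0.001]
contact_force: [1.3, 0.0, 0.3]
grip_width: 0.0849
gripper_force: 0.0
clock: 3.75
tcp_pos: [0.5553, 0.0997, 0.148]
orientation: [2.223, 2.218, -0.0]
contact_force: [0.5, -0.1, 0.2]
grip_width: 0.0851
gripper_force: 0.0
t 3.75 tcp [0.5553 0.0997 0.148 ] yaw_x 89.87 zax [ 0.001 -0.001 -1.   ] F [ 0.5 -0.1  0.2] M [0.   0.02 0.07] w 0.0851 g 0.0 q [ 0.2   0.46 -0.62  1.87  0.34  0.91 -0.59]
```

View pics/wr.png

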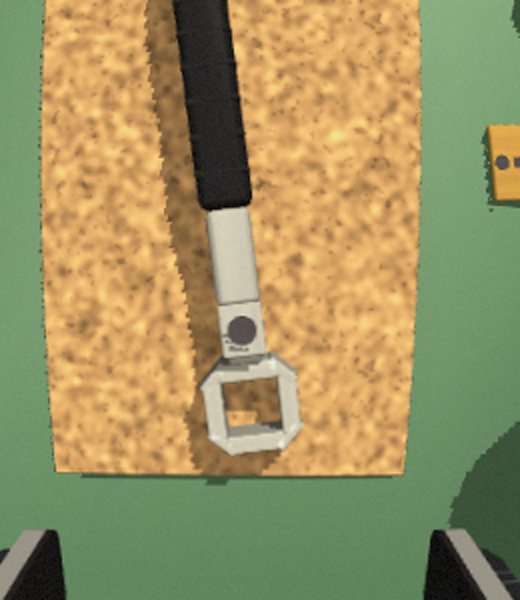

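The wrench is well in view. The ring centre is at about (251.3,406), the pin at (241,330), the front of the grip at (226,205), and the grip further back at (203.5,20).

```bash
python3 - <<'E'
from h import *
a=np.load('pics/ring_o.npy');o=dict(tcp_pos=a[:3],orientation=a[3:])
W=lambda x,y,z:wpx(150+(x+.5)/2-.5,(y+.5)/2-.5,z,o)[:2]
P=dict(ring=W(251.3,406,.021),pin=W(241,330,.023),gf=W(226,205,.023),gb=W(203.5,20,.023))
for k,v in P.items():print(k,np.round(v,4))
for i,j in(('gb','gf'),('gf','ring'),('gb','ring'),('pin','ring')):
    e=P[j]-P[i];print(i,j,np.round(np.linalg.norm(e)*1e3,1),np.degrees(np.arctan2(e[1],e[0])))
yaw=np.radians(-83.5);u=np.array([np.cos(yaw),np.sin(yaw)])
for L in(100,110,130):print(L,P['ring']-L/1e3*u)
q=P['ring']-.11*u
rel([q[0],q[1],.06],-83.5+180)
E
```

```text
ring [0.5587 0.099 ]
pin [0.5544 0.1323]
gf [0.5484 0.184 ]
gb [0.5394 0.2635]
gb gf 80.0 -83.48444754728006
gf ring 85.6 -83.12904515144182
gb ring 165.7 -83.30073154721535
pin ring 33.5 -82.60955382391953
100 [0.54737194 0.19835703]
110 [0.54623991 0.20829275]
130 [0.54397585 0.22816419]
t 3.8 tcp [0.5554 0.0997 0.1481] yaw_x 89.86 zax [ 0.002 -0.001 -1.   ] F [0.3 0.  0.5] M [0.02 0.   0.02] w 0.0854 g 0.0 q [ 0.2   0.46 -0.62  1.87  0.34  0.91 -0.59]
shift cm [10.86 -0.96  8.8 ]
rotvec [ 0.002  0.001 -0.116]
```

```bash
python3 -m crank '[[[2.7,-0.2,0],[0,0,0]],[[2.7,-0.2,2],[0,0,0]],[[2.7,-0.2,2],[0,0,0]],[[2.75,-0.35,2],[0,0,0]],[[0,0,2.8],[0,0,-0.119]]]' 
python3 -m crank '[[[0,0,0],[0,0,0]],[[0,0,0],[0,0,0]],[[0,0,0],[0,0,0]]]'
python3 - <<'E'
from h import *
rel([.5463,.2083,.006],96.6)
E
```

```text
clock: 4.3
tcp_pos: [0.5459, 0.2148, 0.061]
orientation: [2.078, 2.355, 0.009]
contact_force: [-0.0, 0.1, -0.3]
grip_width: 0.0847
gripper_force: 0.0
clock: 4.6
tcp_pos: [0.5463, 0.2095, 0.0609]
orientation: [2.088, 2.345, 0.003]
contact_force: [0.8, -0.3, 0.2]
grip_width: 0.0848
gripper_force: 0.0
t 4.6 tcp [0.5463 0.2095 0.0609] yaw_x 96.65 zax [ 0.002  0.    -1.   ] F [ 0.8 -0.3  0.2] M [-0.03 -0.06 -0.  ] w 0.0848 g 0.0 q [-0.02  0.62 -0.59  1.88  0.47  0.79 -0.76]
shift cm [-0.12 -0.03  5.49]
rotvec [0.002 0.    0.001]
```

```bash
python3 -m crank '[[[-0.1,0,1.5],[0,0,0]],[[0,0,1.5],[0,0,0]],[[0,0,1.5],[0,0,0]],[[0,0,0.9],[0,0,0]],[[0,0,0],[0,0,0]]]' 
python3 -m crank '[[[0,0,0],[0,0,0]],[[0,0,0],[0,0,0]],[[0,0,0],[0,0,0]],[[0,0,0],[0,0,0]],[[0,0,0],[0,0,0]]]' 1.5 30
python3 -m crank '[[[0,0,0],[0,0,0]],[[0,0,0],[0,0,0]],[[0,0,0],[0,0,0]],[[0,0,0],[0,0,0]],[[0,0,0],[0,0,0]]]' 1.5 80
python3 - <<'E'
from h import *
st()
E
```

```text
clock: 5.1
tcp_pos: [0.5436, 0.2092, 0.0033]
orientation: [-2.082, -2.351, 0.005]
contact_force: [0.1, -0.4, 0.7]
grip_width: 0.0849
gripper_force: 0.0
clock: 5.6
tcp_pos: [0.5454, 0.2099, 0.0058]
orientation: [2.083, 2.351, 0.002]
contact_force: [-0.3, 0.1, 1.9]
grip_width: 0.0215
gripper_force: 30.8
clock: 6.1
tcp_pos: [0.5455, 0.2099, 0.006]
orientation: [2.083, 2.351, 0.002]
contact_force: [0.5, -0.7, 5.4]
grip_width: 0.0205
gripper_force: 79.9
t 6.1 tcp [0.5455 0.2099 0.006 ] yaw_x 96.92 zax [ 0.001  0.    -1.   ] F [ 0.5 -0.7  5.4] M [-0.11  0.03  0.  ] w 0.0205 g 79.9 q [-0.06  0.69 -0.54  1.9   0.54  0.7  -0.81]
```

```bash
python3 -m crank '[[[0,0,-0.5],[0,0,0]],[[0,0,-1],[0,0,0]],[[0,0,-2],[0,0,0]],[[0,0,-3],[0,0,0]],[[0,0,-3],[0,0,0]]]' 
python3 -m crank '[[[-2.5,0,-3],[0,0,-0.1]],[[-2.5,0,-3],[0,0,-0.1]],[[-2.5,0,0],[0,0,-0.065]],[[-2.5,0,0],[0,0,0]],[[-2,0,0],[0,0,0]]]' 
python3 -m crank '[[[0,0,0],[0,0,0]],[[0,0,0],[0,0,0]],[[0,0,0],[0,0,0]]]' 
python3 - <<'E'
from h import *
rel([.519,-.0297,.16],112.1)
E
```

```text
clock: 6.6
tcp_pos: [0.5438, 0.2093, 0.1009]
orientation: [-2.082, -2.351, 0.003]
contact_force: [0.6, -0.9, -4.2]
grip_width: 0.0202
gripper_force: 78.7
clock: 7.1
tcp_pos: [0.578, 0.0928, 0.1605]
orientation: [-1.756, -2.605, 0.002]
contact_force: [-0.1, -0.3, -4.8]
grip_width: 0.0204
gripper_force: 78.8
clock: 7.4
tcp_pos: [0.5774, 0.0963, 0.1603]
orientation: [-1.752, -2.607, -0.0]
contact_force: [-0.1, 0.7, -4.7]
grip_width: 0.0201
gripper_force: 78.8
t 7.4 tcp [0.5774 0.0963 0.1603] yaw_x 112.21 zax [-0.001  0.001 -1.   ] F [-0.1  0.7 -4.7] M [ 0.06 -0.01  0.02] w 0.0201 g 78.8 q [ 0.27  0.51 -0.72  1.81  0.39  0.98 -0.22]
shift cm [ -9.45 -10.17   0.03]
rotvec [-0.    -0.001  0.002]
```

```bash
python3 -m crank '[[[-2,-2.5,0],[0,0,0]],[[-2.5,-2.5,0],[0,0,0]],[[-2.5,-2.6,0],[0,0,0]],[[-2.45,-2.57,0],[0,0,0]],[[0,0,0.5],[0,0,0]]]' 
python3 -m crank '[[[0,0,0.5],[0,0,0]],[[0,0,0],[0,0,0]],[[0,0,0],[0,0,0]],[[0,0,0],[0,0,0]]]' 
python3 - <<'E'
from h import *
rel([.519,-.0297,.15],112.1)
P=[]
p,d=optics.grab_frame('top');np.save('pics/t1.npy',d)
a=p[195:255,300:370,::-1];a=cv2.resize(a,None,fx=7,fy=7,interpolation=cv2.INTER_CUBIC)
p,d=optics.grab_frame('scene');cv2.imwrite('pics/s1.png',p[:,:,::-1])
b=cv2.resize(p[210:320,150:290,::-1],None,fx=3.8,fy=3.8,interpolation=cv2.INTER_CUBIC)[:420,:]
h=max(a.shape[0],b.shape[0]);pad=lambda i:np.vstack([i,np.zeros((h-i.shape[0],i.shape[1],3),'uint8')])
out=np.hstack([pad(a),pad(b)]);s=min(1,800/out.shape[1]);print(s,a.shape,b.shape);cv2.imwrite('pics/hov.png',cv2.resize(out,None,fx=s,fy=s))
E
```

```text
clock: 7.9
tcp_pos: [0.5173, -0.0356, 0.155]
orientation: [1.761, 2.601, -0.007]
contact_force: [0.2, -0.7, -4.3]
grip_width: 0.0205
gripper_force: 79.4
clock: 8.3
tcp_pos: [0.52, -0.0293, 0.1505]
orientation: [1.751, 2.608, 0.001]
contact_force: [-0.2, -0.1, -3.7]
grip_width: 0.0202
gripper_force: 79.3
t 8.3 tcp [ 0.52   -0.0293  0.1505] yaw_x 112.24 zax [ 0.     0.001 -1.   ] F [-0.2 -0.1 -3.7] M [-0.02 -0.04 -0.03] w 0.0202 g 79.3 q [ 0.53  0.42 -0.72  1.96  0.35  0.89  0.01]
shift cm [ 0.   -0.11  0.05]
rotvec [ 0.001 -0.     0.002]
0.7827788649706457 (420, 490, 3) (418, 532, 3)
```

View pics/hov.png

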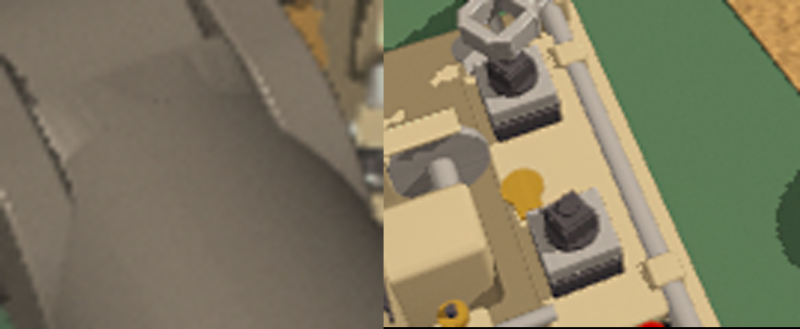

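The top view is blocked by the arm. The scene view shows the ring centre at about (503,17), just above the nut's stud at (516,67). I'll check these numbers with the scene calibration.

```bash
python3 -m crank '[[[0,-0.1,1],[0,0,0]],[[0,0,0.8],[0,0,0]],[[0,0,0],[0,0,0]],[[0,0,0],[0,0,0]]]'
python3 - <<'E'
from h import *
f=lambda x,y:((x/.78278-490)/3.8+150,y/.78278/3.8+210)
print('ring',px('scene',*f(503,17),z=.1655),'stud',px('scene',*f(516,67),z=.124))
rel([.519,-.0297,.129],112.1)
p,d=optics.grab_frame('scene')
cv2.imwrite('pics/hov2.png',cv2.resize(p[195:255,160:230,::-1],None,fx=9,fy=9,interpolation=cv2.INTER_CUBIC))
E
```

```text
clock: 8.8
tcp_pos: [0.5183, -0.0311, 0.1318]
orientation: [-1.754, -2.606, 0.001]
contact_force: [1.6, -0.5, -3.7]
grip_width: 0.0206
gripper_force: 79.3
ring [ 0.56807776 -0.13042948  0.1655    ] stud [ 0.57301764 -0.13120534  0.124     ]
t 8.8 tcp [ 0.5183 -0.0311  0.1318] yaw_x 112.12 zax [-0.001  0.    -1.   ] F [ 1.6 -0.5 -3.7] M [-0.07  0.01  0.04] w 0.0206 g 79.3 q [ 0.51  0.44 -0.71  1.98  0.38  0.86 -0.01]
shift cm [0.1  0.12 0.28]
rotvec [-0.001 -0.001  0.   ]
```

View pics/hov2.png

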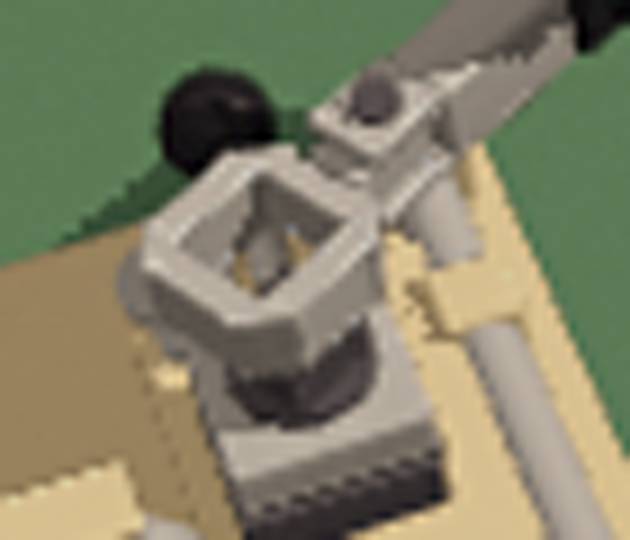

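The hole's top corners are at (180,250), (262,172), (358,212) and (262,300). The flange below is centred at about (303,371).

```bash
python3 - <<'E'
from h import *
f=lambda x,y:(160+(x+.5)/9-.5,195+(y+.5)/9-.5)
c=[px('scene',*f(*q),z=.1468) for q in[(180,250),(262,172),(358,212),(278,296)]]
for q in c:print(np.round(q,4))
print('hole',np.mean(c,0),'from outer',px('scene',*f((145+383)/2,238),z=.147))
print('flange',px('scene',*f(303,371),z=.105))
rel([.519,-.0297,.129],112.1)
E
```

```text
[ 0.556  -0.1489  0.1468]
[ 0.5454 -0.1267  0.1468]
[ 0.5654 -0.1146  0.1468]
[ 0.5772 -0.1371  0.1468]
hole [ 0.5610201  -0.13183456  0.1468    ] from outer [ 0.56206305 -0.13347491  0.147     ]
flange [ 0.56341583 -0.13271849  0.105     ]
t 8.85 tcp [ 0.5186 -0.0311  0.1322] yaw_x 112.12 zax [-0.  0. -1.] F [ 0.2  0.2 -5.4] M [-0.02  0.01 -0.03] w 0.02 g 79.3 q [ 0.51  0.44 -0.71  1.98  0.38  0.86 -0.01]
shift cm [0.11 0.08 0.32]
rotvec [-0. -0.  0.]
```

```bash
python3 -m crank '[[[0.11,0.09,0.3],[0,0,0]],[[0,0,0.3],[0,0,0]],[[0,0,0.2],[0,0,0]],[[0,0,0],[0,0,0]],[[0,0,0],[0,0,0]]]'
python3 -m crank '[[[0,0,0.2],[0,0,0]],[[0,0,0.2],[0,0,0]],[[0,0,0],[0,0,0]]]'
python3 - <<'E'
from h import *
rel([.519,-.0297,.108],112.1)
E
```

```text
clock: 9.35
tcp_pos: [0.5191, -0.0298, 0.1243]
orientation: [-1.754, -2.606, 0.0]
contact_force: [-0.2, 0.5, -4.4]
grip_width: 0.0204
gripper_force: 79.3
clock: 9.65
tcp_pos: [0.5188, -0.0298, 0.12]
orientation: [-1.754, -2.606, 0.001]
contact_force: [-0.1, 0.2, -4.7]
grip_width: 0.0201
gripper_force: 79.3
t 9.65 tcp [ 0.5188 -0.0298  0.12  ] yaw_x 112.11 zax [-0.001 -0.    -1.   ] F [-0.1  0.2 -4.7] M [-0.03  0.01  0.03] w 0.0201 g 79.3 q [ 0.5   0.46 -0.7   1.99  0.39  0.83 -0.03]
shift cm [0.01 0.02 1.2 ]
rotvec [-0.001 -0.     0.   ]
```

```bash
python3 -m crank '[[[0,0,0.2],[0,0,0]],[[0,0,0.2],[0,0,0]],[[0,0,0],[0,0,0]]]'
python3 -m crank '[[[0,0,0.2],[0,0,0]],[[0,0,0.2],[0,0,0]],[[0,0,0],[0,0,0]]]'
python3 -m crank '[[[0,0,0.1],[0,0,0]],[[0,0,0.1],[0,0,0]],[[0,0,0],[0,0,0]],[[0,0,0],[0,0,0]]]'
python3 - <<'E'
from h import *
rel([.519,-.0297,.108],112.1)
E
```

```text
clock: 9.95
tcp_pos: [0.5188, -0.0298, 0.116]
orientation: [-1.754, -2.606, 0.0]
contact_force: [0.4, -0.0, -5.4]
grip_width: 0.0203
gripper_force: 79.3
clock: 10.25
tcp_pos: [0.5189, -0.0298, 0.112]
orientation: [-1.754, -2.606, 0.0]
contact_force: [0.3, 0.0, -5.2]
grip_width: 0.0206
gripper_force: 79.3
clock: 10.65
tcp_pos: [0.5191, -0.0297, 0.1103]
orientation: [1.754, 2.606, -0.0]
contact_force: [-0.6, -0.6, -4.5]
grip_width: 0.0203
gripper_force: 79.3
t 10.65 tcp [ 0.5191 -0.0297  0.1103] yaw_x 112.12 zax [ 0. -0. -1.] F [-0.6 -0.6 -4.5] M [ 0.01  0.02 -0.08] w 0.0203 g 79.3 q [ 0.49  0.47 -0.69  2.    0.41  0.82 -0.04]
shift cm [ 0.01 -0.01  0.23]
rotvec [0. 0. 0.]
```

```bash
python3 -m crank '[[[0,0,0.1],[0,0,0]],[[0,0,0],[0,0,0]]]'
python3 -m crank '[[[0,0,0.1],[0,0,0]],[[0,0,0],[0,0,0]]]'
python3 -m crank '[[[0,0,0.05],[0,0,0]],[[0,0,0],[0,0,0]]]'
python3 -m crank '[[[0,0,0.05],[0,0,0]],[[0,0,0],[0,0,0]]]'
```

```text
clock: 10.85
tcp_pos: [0.519, -0.0298, 0.1092]
orientation: [-1.754, -2.606, 0.0]
contact_force: [-0.8, -0.4, -4.9]
grip_width: 0.0203
gripper_force: 79.3
clock: 11.05
tcp_pos: [0.519, -0.0298, 0.1082]
orientation: [-1.754, -2.606, 0.0]
contact_force: [0.6, -0.8, -4.9]
grip_width: 0.0205
gripper_force: 79.3
clock: 11.25
tcp_pos: [0.5191, -0.0297, 0.1078]
orientation: [1.754, 2.606, -0.0]
contact_force: [-0.3, 0.0, -3.5]
grip_width: 0.0203
gripper_force: 79.5
clock: 11.45
tcp_pos: [0.5192, -0.0297, 0.1075]
orientation: [1.754, 2.606, 0.0]
contact_force: [-0.9, -0.3, -1.3]
grip_width: 0.0204
gripper_force: 79.8
```

The ring is seated on the flange with about 3 N of contact. Next is the clockwise swing about the nut axis, checking torque as I go.

```bash
cat > tq.py <<'E'
from h import *
import sys
o=monitor.get_obs();R=Ro.from_rotvec(o['orientation']).as_matrix();F=R.T@o['contact_force'];M=R.T@o['moment']
c=o['tcp_pos']-.1117*R[:,0]
print('yaw %.2f'%np.degrees(np.arctan2(R[1,0],R[0,0])),'Ftool',np.round(F,1),'Mtool',np.round(M,2),'T_nut~%.2f T_pin~%.2f'%(-F[1]*.1117-M[2],-F[1]*.0767-M[2]),'ring',np.round(c,4),'tilt',np.round(R[:,2],3))
E
python3 tq.py
python3 -m crank '[[[0,0.223,0],[0,0,0.02]],[[0,0.223,0],[0,0,0.02]],[[0,0.223,0],[0,0,0.02]],[[0,0.223,0],[0,0,0.02]],[[0,0.223,0],[0,0,0.02]]]' | head -1; python3 tq.py
python3 -m crank '[[[0,0.223,0],[0,0,0.02]],[[0,0.223,0],[0,0,0.02]],[[0,0.223,0],[0,0,0.02]],[[0,0.223,0],[0,0,0.02]],[[0,0.223,0],[0,0,0.02]]]' | head -1; python3 tq.py
```

```text
yaw 112.12 Ftool [ 0.1 -1.   1.3] Mtool [ 0.13 -0.22  0.06] T_nut~0.05 T_pin~0.01 ring [ 0.5613 -0.1332  0.1075] tilt [ 0. -0. -1.]
clock: 11.95
yaw 106.30 Ftool [ 0.4 -1.2  1.1] Mtool [ 0.16 -0.17  0.07] T_nut~0.07 T_pin~0.02 ring [ 0.5611 -0.133   0.1073] tilt [ 0.  0. -1.]
clock: 12.45
yaw 100.59 Ftool [ 1.9 -3.3  1.3] Mtool [ 0.63  0.04 -0.  ] T_nut~0.38 T_pin~0.26 ring [ 0.5607 -0.1328  0.1072] tilt [-0.001  0.    -1.   ]
```

```bash

for k in 1; do python3 -m crank '[[[-0.003,0.223,0],[0,0,0.02]],[[-0.003,0.223,0],[0,0,0.02]],[[-0.003,0.223,0],[0,0,0.02]],[[-0.003,0.223,0],[0,0,0.02]],[[-0.003,0.223,0],[0,0,0.02]]]' | head -1; python3 tq.py; done
python3 -m crank '[[[-0.003,0.223,0],[0,0,0.02]],[[-0.003,0.223,0],[0,0,0.02]],[[-0.003,0.223,0],[0,0,0.02]],[[-0.003,0.223,0],[0,0,0.02]]]' | head -1; python3 tq.py
```

```text
clock: 12.95
yaw 94.84 Ftool [ 3.5 -3.8  0.5] Mtool [ 0.79  0.24 -0.01] T_nut~0.43 T_pin~0.30 ring [ 0.5608 -0.1328  0.1072] tilt [-0.  0. -1.]
clock: 13.35
yaw 90.25 Ftool [ 3.5 -2.8  0.2] Mtool [0.79 0.32 0.03] T_nut~0.28 T_pin~0.18 ring [ 0.5609 -0.1328  0.1072] tilt [-0.  0. -1.]
```

```bash

python3 -m crank '[[[0.005,0.223,0],[0,0,0.02]],[[0.005,0.223,0],[0,0,0.02]],[[0.005,0.223,0],[0,0,0.02]]]' | head -1; python3 tq.py
python3 -m crank '[[[0.005,0.223,0],[0,0,0.02]],[[0.005,0.223,0],[0,0,0.02]],[[0.005,0.223,0],[0,0,0.02]]]' | head -1; python3 tq.py
```

```text
clock: 13.65
yaw 86.81 Ftool [ 2.  -3.5  0.8] Mtool [0.84 0.23 0.07] T_nut~0.32 T_pin~0.20 ring [ 0.5609 -0.1328  0.1073] tilt [-0. -0. -1.]
clock: 13.95
yaw 83.36 Ftool [ 2.  -3.8  0.7] Mtool [0.79 0.1  0.1 ] T_nut~0.32 T_pin~0.19 ring [ 0.561  -0.1328  0.1073] tilt [-0. -0. -1.]
```

```bash

python3 -m crank '[[[0,0.223,0],[0,0,0.02]],[[0,0.223,0],[0,0,0.02]],[[0,0.223,0],[0,0,0.02]]]' | head -1; python3 tq.py
```

```text
clock: 14.25
yaw 79.93 Ftool [ 1.2 -2.6  1.2] Mtool [ 0.81 -0.07  0.1 ] T_nut~0.19 T_pin~0.10 ring [ 0.561  -0.1328  0.1073] tilt [ 0. -0. -1.]
```

```bash

python3 -m crank '[[[0,0.223,0],[0,0,0.02]],[[0,0.223,0],[0,0,0.02]],[[0,0.223,0],[0,0,0.02]]]' | head -1; python3 tq.py
```

```text
clock: 14.55
yaw 76.49 Ftool [-0.6 -3.7  1. ] Mtool [ 0.72 -0.26 -0.01] T_nut~0.42 T_pin~0.29 ring [ 0.561  -0.1328  0.1073] tilt [-0. -0. -1.]
```

```bash

python3 -m crank '[[[0,0.223,0],[0,0,0.02]],[[0,0.223,0],[0,0,0.02]],[[0,0.223,0],[0,0,0.02]]]' | head -1; python3 tq.py
```

```text
clock: 14.85
yaw 73.05 Ftool [-1.4 -2.2  0.4] Mtool [ 0.67 -0.48 -0.01] T_nut~0.25 T_pin~0.18 ring [ 0.5609 -0.1328  0.1073] tilt [-0. -0. -1.]
```

Still running on, with the torque about 0.35. I'll use smaller calls now.

```bash

python3 -m crank '[[[-0.003,0.223,0],[0,0,0.02]],[[-0.003,0.223,0],[0,0,0.02]]]' | head -1; python3 tq.py
```

```text
clock: 15.05
yaw 70.76 Ftool [-2.1 -3.   1. ] Mtool [ 0.64 -0.59  0.02] T_nut~0.32 T_pin~0.22 ring [ 0.5609 -0.1328  0.1073] tilt [-0. -0. -1.]
```

```bash

python3 -m crank '[[[-0.003,0.223,0],[0,0,0.02]],[[-0.003,0.223,0],[0,0,0.02]]]' | head -1; python3 tq.py
```

```text
clock: 15.25
yaw 68.47 Ftool [-1.2 -3.4  1.1] Mtool [ 0.59 -0.72 -0.06] T_nut~0.45 T_pin~0.33 ring [ 0.5609 -0.1328  0.1073] tilt [-0. -0. -1.]
```

```bash

python3 -m crank '[[[-0.003,0.223,0],[0,0,0.02]],[[-0.003,0.223,0],[0,0,0.02]]]' | head -1; python3 tq.py
```

```text
clock: 15.45
yaw 66.18 Ftool [-2.1 -3.   0.8] Mtool [ 0.48 -0.8  -0.08] T_nut~0.41 T_pin~0.31 ring [ 0.5609 -0.1328  0.1073] tilt [-0. -0. -1.]
```

```bash

python3 -m crank '[[[-0.01,0.223,0],[0,0,0.02]],[[-0.01,0.223,0],[0,0,0.02]]]' | head -1; python3 tq.py
```

```text
clock: 15.65
yaw 63.89 Ftool [-1.8 -1.4  1.2] Mtool [ 0.5  -0.81 -0.1 ] T_nut~0.25 T_pin~0.21 ring [ 0.5609 -0.1328  0.1073] tilt [-0. -0. -1.]
```

```bash

python3 -m crank '[[[-0.01,0.223,0],[0,0,0.02]],[[-0.01,0.223,0],[0,0,0.02]]]' | head -1; python3 tq.py
```

```text
clock: 15.85
yaw 61.63 Ftool [-2.5 -3.5  0.7] Mtool [ 0.76 -0.77 -0.3 ] T_nut~0.69 T_pin~0.57 ring [ 0.5606 -0.1326  0.1073] tilt [-0.  0. -1.]
```

```bash

python3 -m crank '[[[0,0.11,0],[0,0,0.01]],[[0,0,0],[0,0,0]]]' | head -1; python3 tq.py
```

```text
clock: 16.05
yaw 61.14 Ftool [-2.2 -3.7  0.8] Mtool [ 0.76 -0.86 -0.39] T_nut~0.80 T_pin~0.67 ring [ 0.5606 -0.1325  0.1072] tilt [-0.001  0.    -1.   ]
```

```bash

python3 -m crank '[[[0,0.15,0],[0,0,0.01]],[[0,0,0],[0,0,0]]]' | head -1; python3 tq.py
```

```text
clock: 16.25
yaw 60.55 Ftool [-2.6 -5.3  0.6] Mtool [ 1.   -0.87 -0.38] T_nut~0.97 T_pin~0.79 ring [ 0.5606 -0.1326  0.1072] tilt [-0.001  0.    -1.   ]
```

```bash

python3 -m crank '[[[0,0.15,0],[0,0,0.01]],[[0,0,0],[0,0,0]]]' | head -1; python3 tq.py
python3 -m crank '[[[0,0.15,0],[0,0,0.01]],[[0,0,0],[0,0,0]]]' | head -1; python3 tq.py
```

```text
clock: 16.45
yaw 59.98 Ftool [-2.6 -5.3 -0.4] Mtool [ 1.21 -0.96 -0.32] T_nut~0.92 T_pin~0.73 ring [ 0.5607 -0.1326  0.1071] tilt [-0.002  0.    -1.   ]
clock: 16.65
yaw 59.44 Ftool [-2.4 -6.8 -0.3] Mtool [ 1.46 -1.02 -0.42] T_nut~1.18 T_pin~0.94 ring [ 0.5606 -0.1325  0.107 ] tilt [-0.003  0.001 -1.   ]
```

```bash

python3 -m crank '[[[0,0.15,0],[0,0,0.01]],[[0,0,0],[0,0,0]]]' | head -1; python3 tq.py
python3 -m crank '[[[0,0.15,0],[0,0,0.01]],[[0,0,0],[0,0,0]]]' | head -1; python3 tq.py
```

```text
clock: 16.85
yaw 58.86 Ftool [-2.7 -7.   0.4] Mtool [ 1.57 -1.03 -0.35] T_nut~1.13 T_pin~0.89 ring [ 0.5607 -0.1326  0.107 ] tilt [-0.003  0.001 -1.   ]
clock: 17.05
yaw 58.32 Ftool [-2.2 -8.1 -1.1] Mtool [ 1.89 -1.14 -0.5 ] T_nut~1.40 T_pin~1.12 ring [ 0.5606 -0.1325  0.1069] tilt [-0.004  0.001 -1.   ]
```

```bash

python3 -m crank '[[[0,0.15,0],[0,0,0.01]],[[0,0,0],[0,0,0]]]' | head -1; python3 tq.py
python3 -m crank '[[[0,0.15,0],[0,0,0.01]],[[0,0,0],[0,0,0]]]' | head -1; python3 tq.py
```

```text
clock: 17.25
yaw 57.76 Ftool [-3.1 -9.6 -1.1] Mtool [ 2.02 -1.19 -0.46] T_nut~1.53 T_pin~1.19 ring [ 0.5606 -0.1325  0.1068] tilt [-0.005  0.001 -1.   ]
clock: 17.45
yaw 57.21 Ftool [ -3.5 -10.4  -2.4] Mtool [ 2.31 -1.29 -0.6 ] T_nut~1.76 T_pin~1.40 ring [ 0.5604 -0.1324  0.1067] tilt [-0.006  0.001 -1.   ]
```

```bash

python3 -m crank '[[[0,0.15,0],[0,0,0.01]],[[0,0,0],[0,0,0]]]' | head -1; python3 tq.py
python3 -m crank '[[[0,0.15,0],[0,0,0.01]],[[0,0,0],[0,0,0]]]' | head -1; python3 tq.py
```

```text
clock: 17.65
yaw 56.63 Ftool [ -2.7 -11.9  -3.1] Mtool [ 2.61 -1.36 -0.5 ] T_nut~1.83 T_pin~1.42 ring [ 0.5603 -0.1323  0.1067] tilt [-0.007  0.001 -1.   ]
clock: 17.85
yaw 56.07 Ftool [ -2.4 -12.3  -2.7] Mtool [ 2.7  -1.39 -0.37] T_nut~1.74 T_pin~1.31 ring [ 0.5605 -0.1323  0.1067] tilt [-0.007  0.002 -1.   ]
```

```bash

python3 -m crank '[[[0,0.155,-0.02],[0,0,0.02]],[[0,0,0],[0,0,0]]]' | head -1; python3 tq.py
python3 -m crank '[[[0,0.155,-0.02],[0,0,0.02]],[[0,0,0],[0,0,0]]]' | head -1; python3 tq.py
python3 -m crank '[[[0,0.155,0],[0,0,0.02]],[[0,0,0],[0,0,0]]]' | head -1; python3 tq.py
```

```text
clock: 18.05
yaw 54.91 Ftool [ -4.1 -12.6  -1.4] Mtool [ 2.59 -1.36 -0.53] T_nut~1.93 T_pin~1.49 ring [ 0.5599 -0.132   0.1068] tilt [-0.007  0.002 -1.   ]
clock: 18.25
yaw 53.76 Ftool [ -3.7 -12.1  -1. ] Mtool [ 2.56 -1.33 -0.49] T_nut~1.84 T_pin~1.42 ring [ 0.5594 -0.1316  0.1069] tilt [-0.007  0.002 -1.   ]
clock: 18.45
yaw 52.62 Ftool [ -4.  -11.9  -1.2] Mtool [ 2.5  -1.45 -0.53] T_nut~1.86 T_pin~1.44 ring [ 0.5588 -0.1311  0.1069] tilt [-0.007  0.002 -1.   ]
```

```bash

python3 -m crank '[[[0,0.155,0],[0,0,0.02]],[[0,0.155,0],[0,0,0.02]],[[0,0,0],[0,0,0]]]' | head -1; python3 tq.py
python3 -m crank '[[[0,0.155,0],[0,0,0.02]],[[0,0.155,0],[0,0,0.02]],[[0,0,0],[0,0,0]]]' | head -1; python3 tq.py
python3 - <<'E'
from h import *
p,d=optics.grab_frame('scene');np.save('pics/brk.npy',p)
cv2.imwrite('pics/brk.png',cv2.resize(p[190:260,160:255,::-1],None,fx=8,fy=8,interpolation=cv2.INTER_CUBIC))
E
```

```text
clock: 18.75
yaw 50.33 Ftool [ -3.9 -11.5  -0.8] Mtool [ 2.49 -1.56 -0.51] T_nut~1.80 T_pin~1.39 ring [ 0.5577 -0.1303  0.1069] tilt [-0.008  0.002 -1.   ]
clock: 19.05
yaw 48.05 Ftool [ -5.7 -10.9  -1. ] Mtool [ 2.48 -1.55 -0.6 ] T_nut~1.81 T_pin~1.43 ring [ 0.5567 -0.1293  0.1069] tilt [-0.008  0.002 -1.   ]
```

View pics/brk.png

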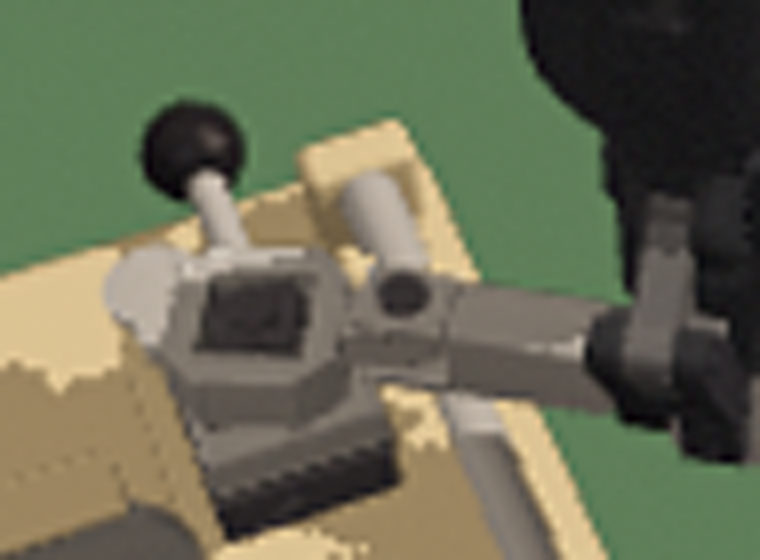

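The ring (255,310) is down over the nut, and the handle is visibly bent at the pin (405,292). The pose geometry puts the break at about 8–9°. I'll ease it back now.

```bash

python3 -m crank '[[[0,-0.155,0],[0,0,-0.02]],[[0,-0.155,0],[0,0,-0.02]],[[0,-0.155,0],[0,0,-0.02]],[[0,-0.155,0],[0,0,-0.02]]]' | head -1; python3 tq.py
python3 -m crank '[[[0,-0.155,0],[0,0,-0.02]],[[0,-0.155,0.02],[0,0,-0.02]],[[0,-0.155,0.02],[0,0,-0.02]],[[0,0,0],[0,0,0]]]' | head -1; python3 tq.py
python3 -m crank '[[[0,-0.15,0],[0,0,-0.01]],[[0,-0.15,0],[0,0,-0.01]],[[0,-0.15,0],[0,0,-0.01]],[[0,0,0],[0,0,0]]]' | head -1; python3 tq.py
python3 -m crank '[[[0,-0.15,0],[0,0,-0.01]],[[0,-0.15,0],[0,0,-0.01]],[[0,-0.15,0],[0,0,-0.01]],[[0,0,0],[0,0,0]]]' | head -1; python3 tq.py
```

```text
clock: 19.5
yaw 52.71 Ftool [ -4.  -11.8  -1.4] Mtool [ 2.56 -1.42 -0.47] T_nut~1.78 T_pin~1.37 ring [ 0.5588 -0.1311  0.1069] tilt [-0.008  0.001 -1.   ]
clock: 19.9
yaw 56.13 Ftool [ -3.8 -12.4  -2.8] Mtool [ 2.67 -1.45 -0.48] T_nut~1.87 T_pin~1.44 ring [ 0.5605 -0.1324  0.1066] tilt [-0.007  0.001 -1.   ]
clock: 20.3
yaw 57.74 Ftool [-2.7 -8.7 -0.3] Mtool [ 1.83 -1.16 -0.3 ] T_nut~1.26 T_pin~0.96 ring [ 0.5609 -0.1326  0.1069] tilt [-0.004  0.001 -1.   ]
clock: 20.7
yaw 59.42 Ftool [-2.2 -5.5  0.3] Mtool [ 1.26 -1.04 -0.19] T_nut~0.80 T_pin~0.61 ring [ 0.5609 -0.1327  0.1071] tilt [-0.002  0.    -1.   ]
```

```bash

python3 -m crank '[[[0,-0.2,0],[0,0,-0.02]],[[0,-0.2,0],[0,0,-0.02]],[[0,0,0],[0,0,0]]]' | head -1; python3 tq.py
python3 -m crank '[[[0,-0.223,0],[0,0,-0.02]],[[0,-0.223,0],[0,0,-0.02]],[[0,0,0],[0,0,0]]]' | head -1; python3 tq.py
python3 -m crank '[[[0,-0.223,0],[0,0,-0.02]],[[0,0,0],[0,0,0]]]' | head -1; python3 tq.py
```

```text
clock: 21.0
yaw 61.66 Ftool [-1.4 -5.8  0.3] Mtool [ 1.24 -0.91  0.14] T_nut~0.51 T_pin~0.31 ring [ 0.5612 -0.1329  0.1071] tilt [-0.002  0.    -1.   ]
clock: 21.3
yaw 63.90 Ftool [-1.1 -5.2  0.5] Mtool [ 1.13 -0.86  0.41] T_nut~0.17 T_pin~-0.02 ring [ 0.5616 -0.133   0.1072] tilt [-0.001  0.001 -1.   ]
clock: 21.5
yaw 65.09 Ftool [-1.  -4.3  1.4] Mtool [ 1.04 -0.76  0.44] T_nut~0.04 T_pin~-0.11 ring [ 0.5617 -0.133   0.1071] tilt [-0.001  0.    -1.   ]
```

```bash

python3 -m crank '[[[-0.02,-0.08,0],[0,0,0]],[[0,0,0],[0,0,0]]]' | head -1; python3 tq.py
python3 -m crank '[[[-0.02,-0.08,0],[0,0,0]],[[0,0,0],[0,0,0]]]' | head -1; python3 tq.py
```

```text
clock: 21.7
yaw 65.10 Ftool [-1.2 -4.3  1.7] Mtool [ 0.81 -0.61  0.4 ] T_nut~0.08 T_pin~-0.07 ring [ 0.5616 -0.1329  0.1073] tilt [ 0.  0. -1.]
clock: 21.9
yaw 65.14 Ftool [-1.4 -3.5  1.5] Mtool [ 0.41 -0.51  0.22] T_nut~0.16 T_pin~0.04 ring [ 0.5614 -0.1328  0.1074] tilt [ 0.001  0.    -1.   ]
```

```bash

python3 -m crank '[[[0,-0.12,0],[0,0,0]],[[0,0,0],[0,0,0]]]' | head -1; python3 tq.py
python3 -m crank '[[[0,-0.223,0],[0,0,-0.02]],[[0,-0.1,0],[0,0,0]],[[0,0,0],[0,0,0]]]' | head -1; python3 tq.py
```

```text
clock: 22.1
yaw 65.16 Ftool [-0.3  0.5  1.1] Mtool [-0.17 -0.36 -0.09] T_nut~0.03 T_pin~0.05 ring [ 0.5608 -0.1326  0.1076] tilt [ 0.002 -0.    -1.   ]
clock: 22.4
yaw 66.33 Ftool [0.8 4.2 2.3] Mtool [-0.79 -0.21 -0.46] T_nut~-0.01 T_pin~0.14 ring [ 0.5599 -0.1321  0.1077] tilt [ 0.002 -0.    -1.   ]
```

```bash

python3 -m crank '[[[0,0.1,0],[0,0,0]],[[0,0,0],[0,0,0]]]' | head -1; python3 tq.py
python3 -m crank '[[[0,0,-0.2],[0,0,0]],[[0,0,0],[0,0,0]]]' | head -1; python3 tq.py
python3 -m crank '[[[0,0,-0.2],[0,0,0]],[[0,0,-0.2],[0,0,0]],[[0,0,0],[0,0,0]]]' | head -1; python3 tq.py
```

```text
clock: 22.6
yaw 66.28 Ftool [0.3 2.4 1.2] Mtool [-0.54 -0.21 -0.35] T_nut~0.08 T_pin~0.16 ring [ 0.5602 -0.1322  0.1075] tilt [ 0.001  0.    -1.   ]
clock: 22.8
yaw 66.29 Ftool [-0.1  4.2  4.8] Mtool [-0.84  0.2  -0.43] T_nut~-0.05 T_pin~0.10 ring [ 0.5599 -0.1323  0.1092] tilt [ 0.  0. -1.]
clock: 23.1
yaw 66.27 Ftool [-0.2  3.9  4.8] Mtool [-0.74  0.1  -0.42] T_nut~-0.01 T_pin~0.12 ring [ 0.5598 -0.1325  0.1135] tilt [ 0. -0. -1.]
```

```bash

python3 -m crank '[[[0,0.09,0],[0,0,0]],[[0,0,-0.2],[0,0,0]],[[0,0,-0.2],[0,0,0]],[[0,0,0],[0,0,0]]]' | head -1; python3 tq.py
python3 -m crank '[[[0,0,-0.3],[0,0,0]],[[0,0,-0.3],[0,0,0]],[[0,0,-0.3],[0,0,0]],[[0,0,0],[0,0,0]]]' | head -1; python3 tq.py
python3 -m crank '[[[0,0,-0.5],[0,0,0]],[[0,0,-1],[0,0,0]],[[0,0,-2],[0,0,0]],[[0,0,0],[0,0,0]],[[0,0,0],[0,0,0]]]' ; python3 tq.py
```

```text
clock: 23.5
yaw 66.26 Ftool [0.3 1.2 4.8] Mtool [-0.24 -0.   -0.07] T_nut~-0.06 T_pin~-0.02 ring [ 0.5602 -0.1326  0.1175] tilt [-0.001  0.    -1.   ]
clock: 23.9
yaw 66.27 Ftool [0.3 0.8 4. ] Mtool [-0.03 -0.   -0.04] T_nut~-0.05 T_pin~-0.02 ring [ 0.5606 -0.1326  0.1268] tilt [ 0.  0. -1.]
clock: 24.4
tcp_pos: [0.6059, -0.0305, 0.1618]
orientation: [2.63, 1.717, 0.002]
contact_force: [1.2, 0.1, -5.2]
grip_width: 0.0207
gripper_force: 79.7
yaw 66.27 Ftool [0.5 1.1 5.2] Mtool [ 0.   -0.01  0.  ] T_nut~-0.12 T_pin~-0.08 ring [ 0.5609 -0.1327  0.1618] tilt [ 0.001 -0.    -1.   ]
```

```bash

python3 -m crank '[[[2,0,0],[0,0,-0.13]],[[2,0,0],[0,0,-0.135]],[[2,0,0],[0,0,-0.135]],[[2,0,0],[0,0,-0.134]],[[0,0,0],[0,0,0]]]' >/dev/null
python3 - <<'E'
from h import *
rel([.5455,.2099,.06],96.9)
E
```

```text
t 24.9 tcp [0.6215 0.0511 0.1605] yaw_x 97.31 zax [-0.001  0.003 -1.   ] F [-0.   1.5 -5.1] M [ 0.1   0.05 -0.07] w 0.0203 g 79.5 q [ 0.27  0.54 -0.62  1.72  0.36  1.   -0.35]
shift cm [16.68 -5.51 10.11]
rotvec [-0.001 -0.003  0.007]
```

```bash

python3 -m crank '[[[3.3,-1.1,0],[0,0,0]],[[3.3,-1.1,2],[0,0,0]],[[3.3,-1.1,2],[0,0,0]],[[3.3,-1.1,3],[0,0,0]],[[3.4,-1.1,3],[0,0,0]]]' >/dev/null
python3 -m crank '[[[0,0,0],[0,0,0]],[[0,0,0],[0,0,0]],[[0,0,0],[0,0,0]]]' >/dev/null
python3 - <<'E'
from h import *
rel([.5455,.2099,.006],96.9)
E
```

```text
t 25.7 tcp [0.5488 0.2036 0.0613] yaw_x 96.73 zax [ 0.    -0.001 -1.   ] F [ 1.   0.2 -5.1] M [-0.07 -0.08 -0.04] w 0.0205 g 79.6 q [-0.02  0.61 -0.59  1.87  0.46  0.79 -0.74]
shift cm [ 0.67 -0.26  5.53]
rotvec [ 0.     0.001 -0.003]
```

```bash

python3 -m crank '[[[0.3,-0.1,1.5],[0,0,0]],[[0.3,-0.1,1.5],[0,0,0]],[[0,0,1.2],[0,0,0]],[[0,0,0.5],[0,0,0]],[[0,0,0],[0,0,0]]]' | head -4
python3 -m crank '[[[0,0,0.2],[0,0,0]],[[0,0,0.2],[0,0,0]],[[0,0,0.1],[0,0,0]],[[0,0,0],[0,0,0]],[[0,0,0],[0,0,0]]]' | head -4;python3 tq.py
```

```text
clock: 26.2
tcp_pos: [0.5445, 0.2102, 0.013]
orientation: [-2.084, -2.35, 0.003]
contact_force: [0.6, 0.2, -5.3]
clock: 26.7
tcp_pos: [0.5454, 0.2108, 0.0095]
orientation: [2.084, 2.35, 0.0]
contact_force: [-0.4, -0.2, -3.8]
yaw 96.87 Ftool [-0.1 -0.5  3.8] Mtool [ 0.05  0.03 -0.02] T_nut~0.07 T_pin~0.06 ring [0.5587 0.0999 0.0095] tilt [ 0.  0. -1.]
```

```bash

python3 -m crank '[[[0,0,0.1],[0,0,0]],[[0,0,0.1],[0,0,0]],[[0,0,0],[0,0,0]]]' | head -4;python3 tq.py
python3 -m crank '[[[0,0,0.1],[0,0,0]],[[0,0,0],[0,0,0]]]' | head -4;python3 tq.py
python3 -m crank '[[[0,0,0.05],[0,0,0]],[[0,0,0],[0,0,0]]]' | head -4;python3 tq.py
```

```text
clock: 27.0
tcp_pos: [0.5451, 0.2107, 0.0071]
orientation: [-2.084, -2.351, 0.0]
contact_force: [-0.1, -0.2, -4.9]
yaw 96.88 Ftool [-0.2 -0.1  4.9] Mtool [-0.04  0.03  0.02] T_nut~-0.01 T_pin~-0.01 ring [0.5585 0.0998 0.0072] tilt [-0. -0. -1.]
clock: 27.2
tcp_pos: [0.5452, 0.2107, 0.0062]
orientation: [-2.084, -2.351, 0.0]
contact_force: [0.5, 0.3, -3.8]
yaw 96.88 Ftool [0.2 0.5 3.8] Mtool [-0.03  0.01  0.  ] T_nut~-0.06 T_pin~-0.04 ring [0.5585 0.0998 0.0062] tilt [-0. -0. -1.]
clock: 27.4
tcp_pos: [0.5452, 0.2108, 0.006]
orientation: [2.084, 2.351, -0.0]
contact_force: [-0.6, -1.4, -1.8]
yaw 96.88 Ftool [-1.3 -0.7  1.8] Mtool [ 0.26 -0.08  0.  ] T_nut~0.08 T_pin~0.05 ring [0.5586 0.0999 0.0061] tilt [ 0. -0. -1.]
```

```bash

python3 -m crank '[[[0,0,0.04],[0,0,0]],[[0,0,0],[0,0,0]]]' - 25 | sed -n 4p
python3 -m crank '[[[0,0,0],[0,0,0]],[[0,0,0],[0,0,0]]]' 2.5 25| sed -n '4,5p'
python3 -m crank '[[[0,0,0],[0,0,0]],[[0,0,0],[0,0,0]],[[0,0,0],[0,0,0]],[[0,0,0],[0,0,0]]]' 7| sed -n '4,6p'
python3 -m crank '[[[0,0,-1],[0,0,0]],[[0,0,-2],[0,0,0]],[[0,0,-4],[0,0,0]],[[0,0,-4],[0,0,0]],[[0,0,-4],[0,0,0]]]'
python3 -m crank '[[[4,-4,0],[0,0,0]],[[4,-4,0],[0,0,0]],[[0,0,0],[0,0,0]],[[0,0,0],[0,0,0]],[[0,0,0],[0,0,0]]]'
python3 - <<'E'
from h import *
p,d=optics.grab_frame('top');cv2.imwrite('pics/top_end.png',p[:,:,::-1])
q=cv2.imread('pics/top0.png');q2=p[:,:,::-1]
df=np.abs(q.astype(int)-q2).max(2)
for n,(a,b,u,v) in dict(bowl=(148,190,238,284),loupe=(165,188,160,184),esc=(162,200,202,222),wrench=(215,262,160,266)).items():
    print(n,(df[a:b,u:v]>40).mean())
def stats(im,a,b,u,v):
    m=(im[a:b,u:v].max(2)<60);ys,xs=np.nonzero(m);return xs.mean()+u,ys.mean()+a,m.sum()
print(stats(q,215,262,160,222),stats(q2,215,262,160,222))
for u,v in[(171,243),(200,241),(230,237),(252,231)]:print(np.round(px('top',u,v,d=d[v,u]),3))
E
```

```text
contact_force: [-3.3, -1.9, 5.6]
contact_force: [-1.1, -0.7, -0.7]
grip_width: 0.0252
contact_force: [1.0, 0.6, -0.0]
grip_width: 0.0701
gripper_force: 0.0
clock: 28.7
tcp_pos: [0.5449, 0.2108, 0.1576]
orientation: [-2.084, -2.351, -0.0]
contact_force: [0.6, 0.2, 0.2]
grip_width: 0.0699
gripper_force: 0.0
clock: 29.2
tcp_pos: [0.4674, 0.2718, 0.1557]
orientation: [2.085, 2.349, 0.0]
contact_force: [0.3, -0.7, -0.7]
grip_width: 0.0699
gripper_force: 0.0
bowl 0.0
loupe 0.0
esc 0.0
wrench 0.08530710558008832
(np.float64(195.19607843137254), np.float64(240.85539215686273), np.int64(408)) (np.float64(183.98136645962734), np.float64(241.29658385093168), np.int64(644))
[0.514 0.272 0.171]
[0.54  0.234 0.027]
[0.551 0.156 0.028]
[0.572 0.101 0.004]
```

```bash
python3 -c "
from bench import r
print(r.hand_in())"
```

```text
the job is handed in; nothing more can be done
None
```

The job is done and handed in at about 29 s: I tightened the blank-vise nut until the wrench tripped and broke over about 8–9°, then laid the wrench back flat on the mat and let go; the bowl, loupe and escutcheon had not moved.

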